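# Unclip the charged battery pack

## Robot

A 6-joint arm with a two-finger parallel gripper is mounted at the origin on the work surface. World frame = base frame: x ahead of the robot, y to its left, z up, the work surface at z = 0. Lengths are in m, angles in rad, forces in N, time in s.
With the tool pointing down it reaches from about 0.35 to 0.975 m from the base axis. Payload 4.9 kg.
Tool frame: the origin (TCP) lies on the mounting face of the last link; the fingertips stand 173 mm ahead of it and the grasp point (between the pads) lies 155 mm ahead of it (tcp_to_grasp is the distance from the TCP to the grasp point, in m); z points along the fingers, y is the line along which they close (so a half turn about z gives the same grasp; the last joint's range is limited). The gripper opens to 85 mm and grips with 20 to 120 N. Pads are 22 mm wide; open, the fingers measure 114 mm over their backs; the gripper's body (76 mm by 85 mm) begins 54 mm behind the grasp point. The pads swing forward as they close: fully open they stand 13 mm farther back than shut.
Start: joints at [1.119, 0.053, 1.613, -0, 1.476, -0.119], TCP at [0.204, 0.591, 0.405] pointing down, gripper open.
Joint ranges: [-3.01, 3.01], [-1.01, 2.22], [0.06, 2.58], [-1.02, 4.17], [0.09, 2.62], [-3.14, 3.14]. Speed limits (rad/s): [2.57, 2.57, 3.14, 3.14, 3.14, 3.14].

## Interface

Orientations are given as a rotation vector (axis times angle).
In Python, from station import get_obs, get_image, calibration, finish_job, tcp_to_grasp gives the robot as it stands. The module is installed in compiled form; this text tells all that it offers.
- The arm moves only by the tool arm_command, never from a script. Its argument "plan" is a list that holds one entry, the list of rows, each a list of 6 numbers: the shift along the tool's x, y, z in cm, then the turn, a rotation vector about the tool's x, y, z in rad. A call has 1 to 12 rows; each row is the pose to reach, as a shift and turn from the pose commanded when the call began, along the tool's axes at that moment; what a row does not reach only later rows make up. A row lasts 1/12 s, in which the tool goes at most 41.7 mm and 7.16 degrees, less where a joint would pass 70% of its speed; a pose out of reach is approached as far as the arm can. A call with a gripper value outside its range is refused whole. "gripper" is the closure, from -1 (fully open) to 1 (shut), set as the call begins (left out, the last holds). The fingers move at their own pace and stop on an object; "force" is the grip in N (left out, the last holds). Time passes only in rows, so rows that repeat a pose let the fingers close. It gives the time, the measured TCP pose, the force, the opening and the grip force at its end, in the units of the state.
- get_obs(): the state, without advancing time (a new reading comes with each control period).
- get_image(name): name is "scene" or "side" or "wrist"; returns (picture, depth): 420x560x3 uint8, blue, green, red; 420x560 float32, m along the optical axis (not along the pixel's ray), 0 where there is no reading.
- calibration(name): a dict with "fx", "fy", "cx", "cy" (pixels), "dist" ([k1, k2, p1, p2, k3] as OpenCV has them; the pictures are not rectified), "pose" (4x4, takes a point from camera to world coordinates). Camera axes: x right, y up, looking along -z (the intrinsics and any distortion apply to the point x, -y, -z); pixel columns grow to the right and rows downward; lengths in m; the calibration is good to about 2 mm. A picture is of the moment at which its call begins: read the wrist's pose just before it. calibration takes no time and is no camera call; for the wrist camera it gives the pose at the moment of the call.
- finish_job(): hands the job in; it is judged then, once.
The state is a dict: "t": time; "q": joint angles; "dq": joint speeds; "effort": joint torques, N m; "tool_pos": TCP position; "tool_rot": TCP orientation; "contact_force": force on the tool from outside, world axes, zero at the start; "wrist_torque": the same for the moment, N m; "opening": finger opening in m; "grip_force": force on a finger pad.
Only numpy, scipy, OpenCV 4.12 (cv2) and the standard library are available. Lean on these libraries where they do the work, as an engineer would, in place of code of your own. Each camera call takes 0.05 s, during which the arm holds its last target. There are 200 camera calls.

## Task

Take the charged battery pack, the one in the charger with the green lamp, out of its charger by squeezing its two orange side tabs together and lifting it straight up, and stand it upright inside the shallow blue tray among the chargers. Set it down, do not drop it, and leave the pack in the red-lamp charger alone.

Things in the scene. Friction and masses are not known exactly. Their poses are not given: they have to be found in the camera images.
- green_pack_grip (a point): Charged black pack, 70 x 40 mm, 84 high, 0.3 kg; foot 70 x 52, 33 mm deep in the green-lamp charger, 2 mm play. Orange tabs (30 long, 26 high) on its +y and -y sides, 60 mm apart outside; each slides in 7 mm to a stop (2 to 6 N), hooked under the rim until both are nearly at the stop. Point: midway between the tabs, 66 mm above the underside; x along the 70 mm side, y tab to tab, z up.
- red_pack_grip (a point): The same kind of pack and point, uncharged, in a red-lamp charger: leave it. Both chargers are fixed grey blocks 90 x 88 mm, 45 mm high, in line with their packs; well floor 12 mm up, so a pack must rise 33 mm to come clear. At the +x end a black ledge 34 mm long, 30 mm high, carries the flat lamp, 18 x 50 mm.
- tray_in (a point): The shallow open blue tray, fixed to the bench, 170 x 140 mm outside (x, y), walls 5 mm thick, 28 mm high. The point is the centre of its inner floor, 5 mm above the bench; axes along its sides, z up. Bystanders at the bench's far edge: a red cordless drill lying down (64 mm high), a green torch (107 mm high), a spanner.
Not all that is in view belongs to the job. Leave any turquoise or yellow look-alike of the part that bears green_pack_grip alone.

How it is judged:
By the outcome, as a careful person would: the job done as asked, in the order asked, and still so for the second after the job is handed in, with the robot touching nothing.
It also fails if it takes over 38 s, if anything falls off the work surface, if the arm or the gripper's body presses on something with over 40 N, if the wrist force passes 120 N, or if a joint passes its speed limit or range.

## Working session

There is one attempt and no reset: what is moved stays moved. The work goes in short steps, Python scripts to look and compute and a tool call to move; the robot and the scene stay as the last step left them, time stands still between calls to the robot, and variables do not carry over. Pictures are saved under pics/ and viewed, at most 10 in all, crops included, and the job is handed in when it is done.

Besides the shell and the picture viewer there is one more tool, called after ">>>" by a JSON object that holds its "name" and its "arguments", one argument or row to a line. arm_command: Moves the arm, as the interface text tells. Its arguments: {"type":"object","properties":{"plan":{"type":"array"},"gripper":{"type":"number"},"force":{"type":"number"}},"required":["plan"]}

```bash
mkdir -p pics
cat > h.py <<'E'
import numpy as np, cv2
from station import *
def grab(n):
    c=calibration(n); im,d=get_image(n); return im,d,c
def world(d,c):
    h,w=d.shape
    v,u=np.mgrid[:h,:w]
    K=np.array([[c['fx'],0,c['cx']],[0,c['fy'],c['cy']],[0,0,1.]])
    p=cv2.undistortPoints(np.stack([u,v],-1).reshape(-1,1,2).astype(np.float64),K,np.array(c['dist'])).reshape(h,w,2)
    P=np.stack([p[...,0]*d,-p[...,1]*d,-d],-1)
    T=np.array(c['pose']); W=P@T[:3,:3].T+T[:3,3]; W[d==0]=np.nan
    return W
E
python3 - <<'E'
from h import *
for n in ['scene','side']:
    im,d,c=grab(n); cv2.imwrite(f'pics/{n}.png',im); np.savez(f'{n}.npz',im=im,W=world(d,c))
    print(n,np.round(c['pose'],2).tolist())
o=get_obs();print(o['t'],o['tool_pos'],o['tool_rot'],o['opening'],tcp_to_grasp)
E
```

```text
scene [[-0.82, -0.43, 0.36, 0.89], [0.56, -0.62, 0.55, 0.67], [-0.01, 0.66, 0.75, 0.9], [0.0, 0.0, 0.0, 1.0]]
side [[0.91, 0.26, -0.31, 0.26], [-0.4, 0.53, -0.74, -0.52], [-0.02, 0.81, 0.59, 0.55], [0.0, 0.0, 0.0, 1.0]]
0.1 [0.20407415 0.59049025 0.40357516] [-5.20256890e-01 -3.09765765e+00  2.84961045e-03] 0.08545101246421476 0.1547
```

View pics/scene.png

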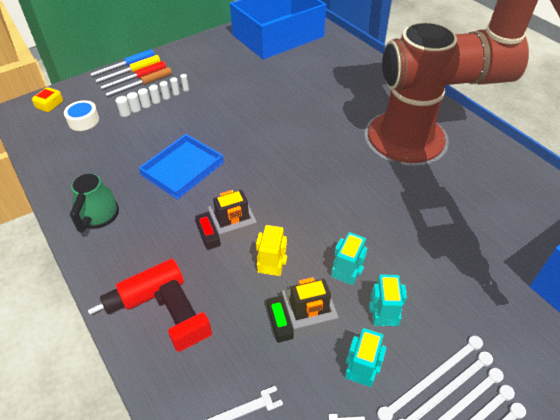

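View pics/side.png

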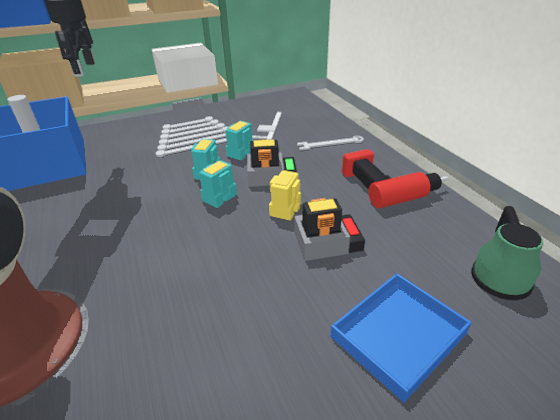

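Scene view: the candidates are
- the black pack at (311,295), beside the green lamp at (280,318)
- the black pack at (231,208), beside the red lamp at (207,229)
- a yellow look-alike at (271,250)
- turquoise look-alikes at (350,257), (388,300) and (366,355)

I choose (311,295). The tray is at (181,165). In the side view the green-lamp pack is at (264,152), with its lamp at (290,163), and the tray is at (400,330).

Run:
```python
from h import *
o=np.load('scene.npz');im,W=o['im'],o['W'];s=np.load('side.npz');im2,W2=s['im'],s['W']
def rep(name,P):
    P=P.astype(np.float32); r=cv2.minAreaRect(P[:,:2]*1000); print(name,len(P),'med',np.round(np.nanmedian(P,0),4),'rect',np.round(r[0],1),np.round(r[1],1),round(r[2],1))
def sel(im,W,u,v,r,f):
    m=np.zeros(W.shape[:2],bool); m[v-r:v+r,u-r:u+r]=1
    hsv=cv2.cvtColor(im,cv2.COLOR_BGR2HSV); m&=f(hsv[...,0].astype(int),hsv[...,1].astype(int),hsv[...,2].astype(int),W)&np.isfinite(W[...,0])
    return W[m]
top=lambda z0,z1:(lambda h,s_,v,W:(W[...,2]>z0)&(W[...,2]<z1))
for nm,I,WW,u,v,r in[('scene',im,W,311,296,32),('side',im2,W2,264,152,22)]:
    rep(nm+' packtop',sel(I,WW,u,v,r,top(.088,.104)))
    rep(nm+' yellow',sel(I,WW,u,v,r,lambda h,s_,v,W:(h>22)&(h<35)&(s_>120)&(W[...,2]>.085)))
    rep(nm+' orange',sel(I,WW,u,v,r,lambda h,s_,v,W:(h>8)&(h<20)&(s_>120)&(W[...,2]>.05)))
    rep(nm+' rim',sel(I,WW,u,v,r+15,lambda h,s_,v,W:(s_<60)&(v>90)&(abs(W[...,2]-.045)<.003)))
    rep(nm+' lamp',sel(I,WW,u,v,r+25,lambda h,s_,v,W:(h>50)&(h<70)&(s_>150)&(v>100)))
for nm,I,WW,u,v,r in[('scene',im,W,181,165,50),('side',im2,W2,400,330,80)]:
    f=lambda a,b:(lambda h,s_,v,W:(h>100)&(h<125)&(s_>120)&(W[...,2]>a)&(W[...,2]<b))
    rep(nm+' tray rim',sel(I,WW,u,v,r,f(.024,.032))); rep(nm+' floor',sel(I,WW,u,v,r,f(0.0,.009)))
cv2.imwrite('pics/crop.png',cv2.resize(im[190:390,190:420],None,fx=3,fy=3,interpolation=2))
```

```text
scene packtop 827 med [0.5625 0.294  0.0967] rect [560.5 290.9] [60.1 70.7] 69.3
scene yellow 376 med [0.5608 0.2905 0.0983] rect [559.  289.8] [57.8 53.1] 23.5
scene orange 202 med [0.5668 0.3143 0.0848] rect [559.9 291.5] [60.7 53.7] 69.0
scene rim 540 med [0.5812 0.3187 0.0455] rect [560.1 290.9] [89.5 90.7] 70.1
scene lamp 249 med [0.6201 0.2702 0.0348] rect [618.6 267.8] [54.4 20.7] 70.5
side packtop 302 med [0.5555 0.2804 0.0954] rect [558.5 288.7] [64.2 67.8] 66.7
side yellow 138 med [0.5594 0.2878 0.0971] rect [549.4 240.1] [164.4  53.8] 76.4
side orange 190 med [0.5502 0.2642 0.0774] rect [551.3 265.6] [16.5 32.8] 69.9
side rim 235 med [0.546  0.2614 0.0444] rect [559.2 289.8] [93.4 89.1] 70.2
side lamp 32 med [0.6227 0.2675 0.0319] rect [620.2 271.2] [60.7 19.8] 69.9
scene tray rim 393 med [ 0.5831 -0.2347  0.0269] rect [ 574.5 -243.1] [172.5 145.3] 17.3
scene floor 1915 med [ 0.5732 -0.2521  0.0045] rect [ 568.3 -259.1] [193.  170.5] 16.7
side tray rim 1369 med [ 0.5567 -0.2645  0.0275] rect [ 573.4 -246. ] [173.2 140.5] 16.4
side floor 6852 med [ 0.5721 -0.2498  0.0052] rect [ 582.7 -236.5] [196.3 153.2] 16.6
```

View pics/crop.png

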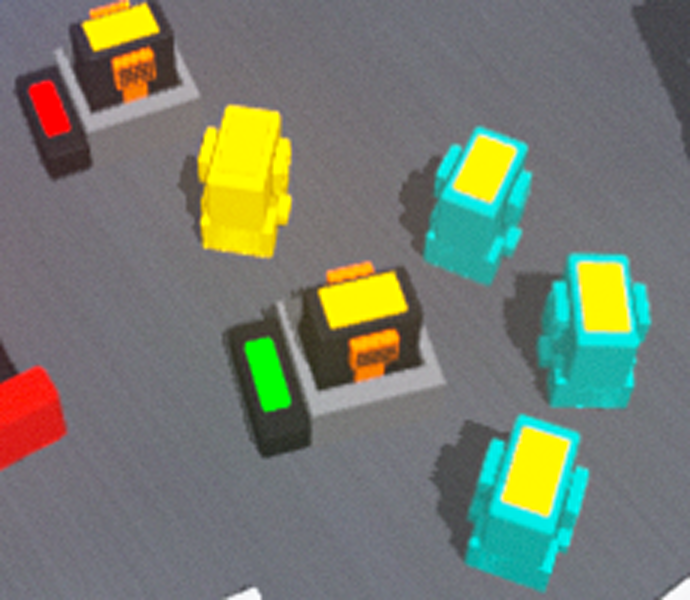

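The crop confirms it: the black pack with orange tabs at crop (360,325) sits beside the green lamp at (268,375). Next I work out the move to a hover above it.

```bash
cat >> h.py <<'E'
from scipy.spatial.transform import Rotation as Ro
def row(g,yaw):
    "grasp target, yaw(deg) of tool y axis (mod 180), tool down -> row"
    o=get_obs(); R=Ro.from_rotvec(o['tool_rot']); best=None
    for k in (0,180):
        a=np.radians(yaw+k); y=np.array([np.cos(a),np.sin(a),0]); z=np.array([0,0,-1.]); T=Ro.from_matrix(np.stack([np.cross(y,z),y,z],1))
        rv=(R.inv()*T).as_rotvec()
        if best is None or np.linalg.norm(rv)<np.linalg.norm(best): best=rv
    p=np.array(g)+[0,0,tcp_to_grasp]
    M=R.as_matrix(); print('t',round(o['t'],2),'q',np.round(o['q'],3),'grasp',np.round(o['tool_pos']+M[:,2]*tcp_to_grasp,4),'yaw y',np.degrees(np.arctan2(M[1,1],M[0,1])).round(2),'open',round(o['opening'],4),'F',np.round(o['contact_force'],1),'grip',o['grip_force'])
    print('row',np.round(R.inv().apply(p-o['tool_pos'])*100,2),np.round(best,3))
E
python3 - <<'E'
from h import *
row([.560,.291,.20],70)
W=np.load('scene.npz')['W'];W2=np.load('side.npz')['W']
P=np.concatenate([W.reshape(-1,3),W2.reshape(-1,3)]);P=P[np.isfinite(P[:,0])]
d=P[:,:2]-[.56,.291];a=np.radians(-20);x=d@[np.cos(a),np.sin(a)];y=d@[-np.sin(a),np.cos(a)]
m=(abs(x)<.06)&(abs(y)>.048)&(abs(y)<.12)&(P[:,2]>.02)
print(m.sum(), np.round(np.c_[x,y,P[:,2]][m][::40],3))
E
```

```text
t 0.1 q [ 1.119  0.053  1.614  0.     1.476 -0.119] grasp [0.2039 0.5902 0.2489] yaw y 70.93 open 0.0855 F [0.6 0.7 0.5] grip 0.0
row [-43.42 -16.67   4.91] [-0.002 -0.     0.016]
498 [[ 0.037 -0.119  0.085]
 [ 0.042 -0.11   0.085]
 [ 0.037 -0.114  0.068]
 [ 0.058 -0.118  0.055]
 [ 0.052 -0.117  0.044]
 [ 0.035 -0.113  0.035]
 [ 0.044 -0.113  0.027]
 [-0.049  0.108  0.081]
 [-0.047  0.116  0.079]
 [-0.045  0.112  0.077]
 [-0.046  0.112  0.062]
 [-0.056  0.109  0.043]
 [ 0.038 -0.117  0.084]]
```

>>> {"name": "arm_command", "arguments": {
  "plan": [
    [[-43.4,-16.7,4.9,0,0,0.016],[-43.4,-16.7,4.9,0,0,0.016],[-43.4,-16.7,4.9,0,0,0.016],[-43.4,-16.7,4.9,0,0,0.016],[-43.4,-16.7,4.9,0,0,0.016],[-43.4,-16.7,4.9,0,0,0.016],[-43.4,-16.7,4.9,0,0,0.016],[-43.4,-16.7,4.9,0,0,0.016],[-43.4,-16.7,4.9,0,0,0.016],[-43.4,-16.7,4.9,0,0,0.016],[-43.4,-16.7,4.9,0,0,0.016],[-43.4,-16.7,4.9,0,0,0.016]]
  ],
  "gripper": -1
}}

```text
t: 1.1
tool_pos: [0.563, 0.287, 0.3542]
tool_rot: [0.553, 3.092, -0.004]
contact_force: [-0.9, -1.1, -0.6]
opening: 0.0853
grip_force: 0.0
```

>>> {"name": "arm_command", "arguments": {
  "plan": [
    [[0,0,0,0,0,0],[0,0,0,0,0,0],[0,0,0,0,0,0]]
  ]
}}

```text
t: 1.35
tool_pos: [0.5589, 0.292, 0.3555]
tool_rot: [-0.543, -3.093, -0.0]
contact_force: [-0.9, -0.2, -0.3]
opening: 0.0857
grip_force: 0.0
```

Run:
```python
from h import *
im,d,c=grab('wrist'); cv2.imwrite('pics/w1.png',im); W=world(d,c); np.savez('w1.npz',im=im,W=W)
row([.560,.291,.077],70)
h=cv2.cvtColor(im,cv2.COLOR_BGR2HSV).astype(int); near=np.hypot(W[...,0]-.56,W[...,1]-.291)<.06
def rep(n,m):
    P=W[m&near&np.isfinite(W[...,0])].astype(np.float32)
    if len(P)<5: print(n,len(P));return
    r=cv2.minAreaRect(P[:,:2]*1000);print(n,len(P),np.round(np.median(P,0),4),np.round(r[0],1),np.round(r[1],1),round(r[2],1))
rep('top',(abs(W[...,2]-.096)<.004)); rep('yellow',(h[...,0]>22)&(h[...,0]<35)&(h[...,1]>120)&(W[...,2]>.085)); rep('orange',(h[...,0]>8)&(h[...,0]<20)&(h[...,1]>120)&(W[...,2]>.05)); rep('rim',(abs(W[...,2]-.045)<.003)&(h[...,1]<70))
```

```text
t 1.4 q [ 0.364  0.099  1.647  0.     1.396 -0.86 ] grasp [0.5586 0.2923 0.2011] yaw y 70.13 open 0.0855 F [0.4 0.2 0.3] grip 0.0
row [-0.17 -0.08 12.41] [ 0.    -0.     0.002]
top 4659 [0.5556 0.2907 0.0975] [558.8 289.7] [59.1 69.5] 69.9
yellow 2435 [0.558  0.2896 0.0985] [559.8 289. ] [28.9 52. ] 70.1
orange 1102 [0.5559 0.3056 0.0911] [554.5 290.8] [60.3 39.7] 70.2
rim 3545 [0.5392 0.3038 0.0455] [559.3 289.5] [88.5 90.7] 70.4
```

View pics/w1.png

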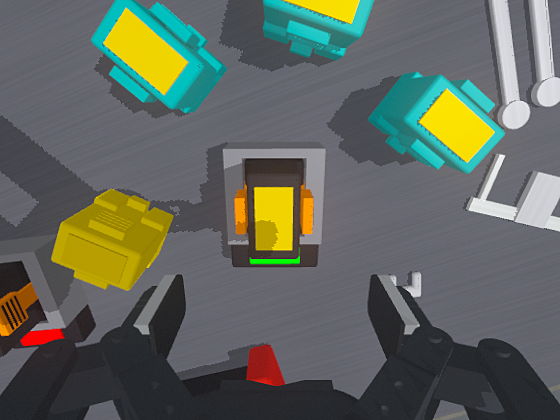

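The wrist view shows the pack at (273,215), its tabs at (241,210) and (307,212), and the green lamp at (275,260). The gripper is aligned and the path down is clear. I descend with small centring corrections.

>>> {"name": "arm_command", "arguments": {
  "plan": [
    [[-0.15,-0.18,2.5,0,0,0.002],[-0.15,-0.18,5,0,0,0.002],[-0.15,-0.18,7,0,0,0.002],[-0.15,-0.18,8.5,0,0,0.002],[-0.15,-0.18,9.8,0,0,0.002],[-0.15,-0.18,10.8,0,0,0.002],[-0.15,-0.18,11.7,0,0,0.002],[-0.15,-0.18,12.4,0,0,0.002],[-0.15,-0.18,12.4,0,0,0.002],[-0.15,-0.18,12.4,0,0,0.002]]
  ]
}}

```text
t: 2.23
tool_pos: [0.5608, 0.2889, 0.2318]
tool_rot: [0.548, 3.093, 0.0]
contact_force: [0.7, -0.6, -0.3]
opening: 0.0853
grip_force: 0.0
```

Run:
```python
from h import *
row([.5595,.290,.077],70.1)
```

```text
t 2.23 q [ 0.358  0.227  1.725  0.     1.19  -0.862] grasp [0.5608 0.2889 0.0771] yaw y 69.9 open 0.0853 F [ 0.7 -0.6 -0.3] grip 0.0
row [0.16 0.06 0.01] [ 0.     0.    -0.004]
```

>>> {"name": "arm_command", "arguments": {
  "plan": [
    [[0.1,0.05,0,0,0,0],[0.1,0.05,0,0,0,0],[0.1,0.05,0,0,0,0],[0.1,0.05,0,0,0,0],[0.1,0.05,0,0,0,0],[0.1,0.05,0,0,0,0],[0.1,0.05,0,0,0,0],[0.1,0.05,0,0,0,0],[0.1,0.05,0,0,0,0],[0.1,0.05,0,0,0,0],[0.1,0.05,0,0,0,0],[0.1,0.05,0,0,0,0]]
  ],
  "gripper": 1,
  "force": 45
}}

```text
t: 3.23
tool_pos: [0.561, 0.2897, 0.2353]
tool_rot: [0.548, 3.09, 0.002]
contact_force: [-2.2, -3.8, 11.2]
opening: 0.0393
grip_force: 48.9
```

>>> {"name": "arm_command", "arguments": {
  "plan": [
    [[0,0,0,0,0,0],[0,0,0,0,0,0],[0,0,0,0,0,0],[0,0,0,0,0,0]]
  ]
}}

```text
t: 3.57
tool_pos: [0.5611, 0.2897, 0.2353]
tool_rot: [0.548, 3.09, 0.002]
contact_force: [-3.4, -3.3, 9.6]
opening: 0.0395
grip_force: 48.9
```

Opening is 39 mm where 46 was expected, and there is an upward push. I look before lifting.

Run:
```python
from h import *
im,d,c=grab('scene'); im2,d2,c2=grab('side'); im3,d3,c3=grab('wrist')
a=cv2.resize(im[240:340,250:370],(480,400),interpolation=2); b=cv2.resize(im2[100:200,210:290],(320,400),interpolation=2)
cv2.imwrite('pics/g1.png',np.hstack([a,b])); cv2.imwrite('pics/g2.png',im3)
```

```text
(no output)
```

View pics/g1.png

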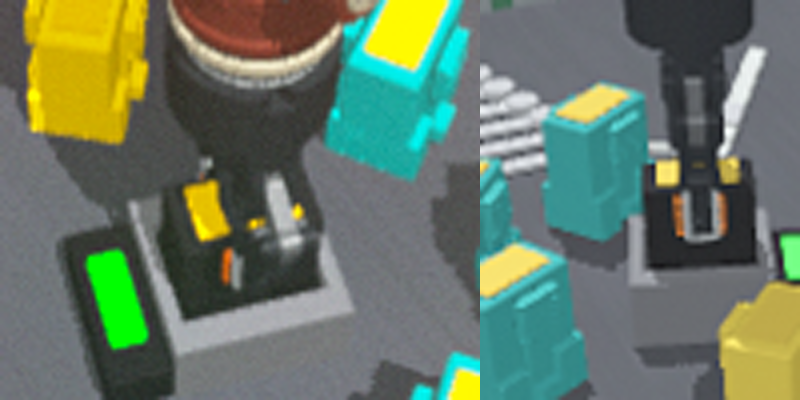

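View pics/g2.png

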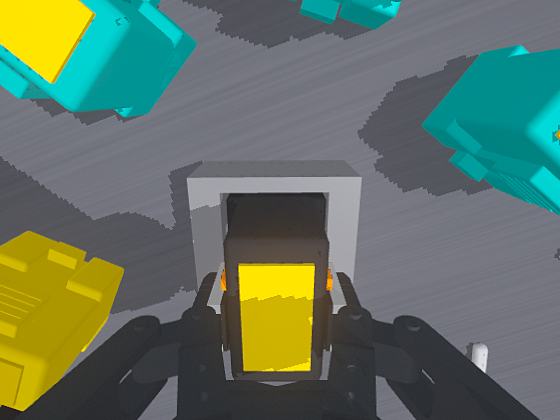

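The tabs are gripped centrally on both sides: the pads cover them at (232,268)/(280,230) in the first view and at (222,280)/(330,280) in the wrist view. The upward push comes from the pads swinging forward. I lift gently and watch the force.

>>> {"name": "arm_command", "arguments": {
  "plan": [
    [[0,0,-0.2,0,0,0],[0,0,-0.35,0,0,0],[0,0,-0.5,0,0,0],[0,0,-0.65,0,0,0],[0,0,-0.8,0,0,0],[0,0,-1.0,0,0,0],[0,0,-1.0,0,0,0]]
  ]
}}

```text
t: 4.3
tool_pos: [0.5599, 0.2897, 0.2419]
tool_rot: [0.548, 3.093, 0.0]
contact_force: [-0.9, -0.8, -2.0]
opening: 0.0394
grip_force: 47.3
```

>>> {"name": "arm_command", "arguments": {
  "plan": [
    [[0,0,-0.4,0,0,0],[0,0,-0.8,0,0,0],[0,0,-1.3,0,0,0],[0,0,-1.8,0,0,0],[0,0,-2.4,0,0,0],[0,0,-3.0,0,0,0],[0,0,-3.8,0,0,0],[0,0,-4.8,0,0,0],[0,0,-6,0,0,0],[0,0,-7.5,0,0,0],[0,0,-9,0,0,0],[0,0,-9,0,0,0]]
  ]
}}

```text
t: 5.3
tool_pos: [0.561, 0.2902, 0.3375]
tool_rot: [0.547, 3.086, 0.007]
contact_force: [0.1, -0.0, -1.1]
opening: 0.0396
grip_force: 47.3
```

>>> {"name": "arm_command", "arguments": {
  "plan": [
    [[0,0,-1.5,0,0,0],[0,0,-3,0,0,0],[0,0,-4,0,0,0],[0,0,-4,0,0,0]]
  ]
}}

```text
t: 5.63
tool_pos: [0.5606, 0.29, 0.3759]
tool_rot: [0.547, 3.088, 0.005]
contact_force: [-0.6, -0.1, -2.1]
opening: 0.0398
grip_force: 47.2
```

Run:
```python
from h import *
im,d,c=grab('scene'); im2,d2,c2=grab('side'); 
a=im[150:370,190:430]; b=im2[20:240,180:420]
cv2.imwrite('pics/l1.png',cv2.resize(np.hstack([a,b]),(800,367)))
W=world(d,c);h=cv2.cvtColor(im,cv2.COLOR_BGR2HSV).astype(int)
m=(np.hypot(W[...,0]-.56,W[...,1]-.29)<.06)&(W[...,2]>.1)
for n,k in[('yellow',(h[...,0]>22)&(h[...,0]<35)&(h[...,1]>120)),('orange',(h[...,0]>8)&(h[...,0]<20)&(h[...,1]>150))]:
  P=W[m&k];print(n,len(P),np.round([P.min(0),np.median(P,0),P.max(0)],4).tolist() if len(P) else '')
row([.574,-.2445,.215],16.7+90)
```

```text
yellow 156 [[0.5631, 0.2694, 0.1709], [0.5778, 0.287, 0.2388], [0.5888, 0.3313, 0.293]]
orange 85 [[0.5588, 0.3032, 0.1596], [0.5754, 0.3098, 0.1729], [0.5834, 0.3387, 0.2522]]
t 5.73 q [ 0.359  0.086  1.632  0.     1.422 -0.86 ] grasp [0.5601 0.2898 0.2178] yaw y 69.9 open 0.0396 F [ 0.1  0.7 -3.8] grip 47.225298061966896
row [-19.68 -49.68   0.26] [ 0.001  0.001 -0.642]
```

View pics/l1.png

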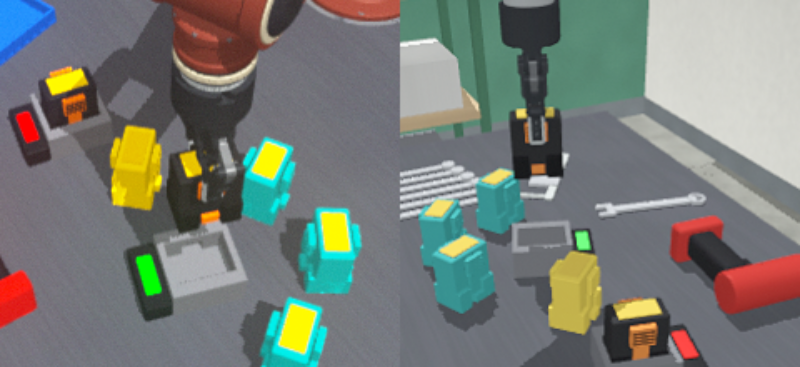

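The pack is out of its charger and held straight at (205,190), and the green-lamp charger is empty at (200,265). Now I carry it to the tray.

>>> {"name": "arm_command", "arguments": {
  "plan": [
    [[-0.4,-1,0,0,0,-0.02],[-1.2,-3,0,0,0,-0.05],[-2.4,-6,0,0,0,-0.1],[-3.7,-9.3,0,0,0,-0.16],[-5,-12.6,0,0,0,-0.22],[-6.3,-15.9,0,0,0,-0.28],[-7.6,-19.2,0,0,0,-0.34],[-8.9,-22.5,0,0,0,-0.4],[-10.2,-25.8,0,0,0,-0.46],[-11.4,-28.8,0,0,0,-0.52],[-12.4,-31.3,0,0,0,-0.58],[-13,-32.8,0,0,0,-0.64]]
  ]
}}

```text
t: 6.73
tool_pos: [0.5687, -0.0657, 0.3704]
tool_rot: [0.453, -3.107, 0.0]
contact_force: [-0.5, -0.2, -2.5]
opening: 0.0393
grip_force: 47.2
```

Run:
```python
from h import *
row([.574,-.2445,.215],16.7+90)
```

```text
t 6.73 q [-2.450e-01 -4.800e-02  1.771e+00 -1.000e-03  1.420e+00 -2.105e+00] grasp [ 0.5684 -0.0658  0.2157] yaw y 106.6 open 0.0393 F [-0.5 -0.2 -2.5] grip 47.22387157380581
row [  4.6  -17.28   0.08] [ 0.    -0.002 -0.002]
```

>>> {"name": "arm_command", "arguments": {
  "plan": [
    [[0.4,-1.5,0,0,0,0],[1.2,-4.5,0,0,0,0],[2.1,-8,0,0,0,0],[3.0,-11.3,0,0,0,0],[3.8,-14.2,0,0,0,0],[4.3,-16,0,0,0,0],[4.6,-17,0,0,0,0],[4.6,-17.3,0,0,0,0],[4.6,-17.3,0,0,0,0],[4.6,-17.3,0,0,0,0]]
  ]
}}

```text
t: 7.57
tool_pos: [0.5745, -0.241, 0.3711]
tool_rot: [0.454, -3.108, -0.002]
contact_force: [0.0, 0.3, -2.4]
opening: 0.0395
grip_force: 47.2
```

Run:
```python
from h import *
im,d,c=grab('scene'); im2,d2,c2=grab('side')
cv2.imwrite('pics/t1.png',cv2.resize(np.hstack([im[40:260,80:320],im2[160:400,290:530][:220]]),(800,367)))
row([.574,-.2445,.0736],16.7+90)
W=world(d2,c2); m=(np.hypot(W[...,0]-.574,W[...,1]+.2445)<.06)&(W[...,2]>.12)&(W[...,2]<.24)
P=W[m];print(len(P),np.round(np.percentile(P,[.5,2,50],axis=0),4).tolist())
```

```text
t 7.67 q [-0.516  0.07   1.651  0.     1.421 -2.378] grasp [ 0.5745 -0.2406  0.2168] yaw y 106.66 open 0.0392 F [ 0.9 -0.  -1.9] grip 47.179086953401566
row [ 0.16 -0.36 14.32] [ 0.001 -0.    -0.001]
3644 [[0.5343, -0.2745, 0.1501], [0.5355, -0.2735, 0.1523], [0.5521, -0.2563, 0.209]]
```

View pics/t1.png

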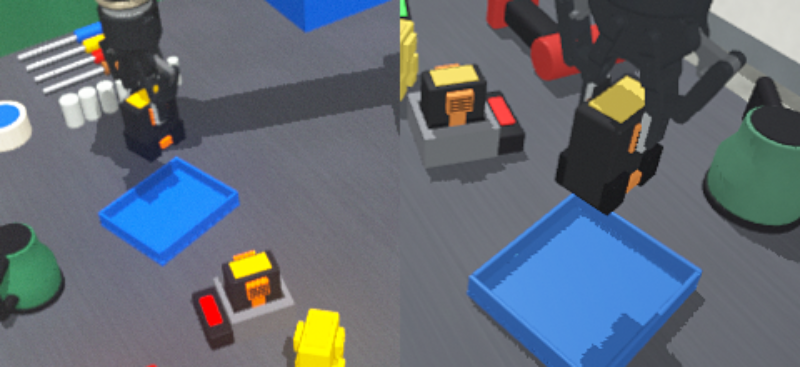

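The pack hangs upright above the tray, which is at (170,210) in the left panel. I lower to just above the floor.

>>> {"name": "arm_command", "arguments": {
  "plan": [
    [[0.1,-0.3,1.5,0,0,0],[0.1,-0.3,4,0,0,0],[0.1,-0.3,6.5,0,0,0],[0.1,-0.3,8.5,0,0,0],[0.1,-0.3,10.2,0,0,0],[0.1,-0.3,11.5,0,0,0],[0.1,-0.3,12.5,0,0,0],[0.1,-0.3,13.2,0,0,0],[0.1,-0.3,13.6,0,0,0],[0.1,-0.3,13.6,0,0,0],[0.1,-0.3,13.6,0,0,0]]
  ]
}}

```text
t: 8.58
tool_pos: [0.5747, -0.2453, 0.2365]
tool_rot: [-0.453, 3.108, -0.001]
contact_force: [0.6, -0.0, -2.9]
opening: 0.0395
grip_force: 47.2
```

>>> {"name": "arm_command", "arguments": {
  "plan": [
    [[0,0,0.1,0,0,0],[0,0,0.2,0,0,0],[0,0,0.3,0,0,0],[0,0,0.4,0,0,0],[0,0,0.4,0,0,0],[0,0,0.4,0,0,0]]
  ]
}}

```text
t: 9.08
tool_pos: [0.5743, -0.2451, 0.2317]
tool_rot: [0.453, -3.109, -0.0]
contact_force: [-0.1, -1.0, -2.8]
opening: 0.0395
grip_force: 47.2
```

Still hanging free, so I go down in 1 mm steps.

>>> {"name": "arm_command", "arguments": {
  "plan": [
    [[0,0,0.07,0,0,0],[0,0,0.14,0,0,0],[0,0,0.2,0,0,0],[0,0,0.2,0,0,0],[0,0,0.2,0,0,0]]
  ]
}}

```text
t: 9.5
tool_pos: [0.5743, -0.2451, 0.2296]
tool_rot: [0.453, -3.109, -0.0]
contact_force: [1.1, -0.5, -3.2]
opening: 0.0395
grip_force: 47.2
```

>>> {"name": "arm_command", "arguments": {
  "plan": [
    [[0,0,0.05,0,0,0],[0,0,0.1,0,0,0],[0,0,0.1,0,0,0],[0,0,0.1,0,0,0]]
  ]
}}

```text
t: 9.83
tool_pos: [0.5743, -0.2451, 0.2287]
tool_rot: [0.453, -3.109, -0.0]
contact_force: [0.5, -0.0, -2.9]
opening: 0.0393
grip_force: 47.2
```

>>> {"name": "arm_command", "arguments": {
  "plan": [
    [[0,0,0.05,0,0,0],[0,0,0.1,0,0,0],[0,0,0.1,0,0,0],[0,0,0.1,0,0,0]]
  ]
}}

```text
t: 10.17
tool_pos: [0.5745, -0.2452, 0.2284]
tool_rot: [-0.453, 3.109, -0.0]
contact_force: [-2.3, 0.4, 1.3]
opening: 0.0393
grip_force: 47.8
```

>>> {"name": "arm_command", "arguments": {
  "plan": [
    [[0,0,0.05,0,0,0],[0,0,0.05,0,0,0],[0,0,0.05,0,0,0]]
  ]
}}

```text
t: 10.42
tool_pos: [0.5745, -0.2452, 0.2283]
tool_rot: [-0.453, 3.109, -0.0]
contact_force: [-2.9, 1.1, 4.6]
opening: 0.0396
grip_force: 48.1
```

Contact with the floor is made. I open the fingers with a small downward follow, to offset the pads' upward swing.

>>> {"name": "arm_command", "arguments": {
  "plan": [
    [[0,0,0.1,0,0,0],[0,0,0.2,0,0,0],[0,0,0.3,0,0,0],[0,0,0.3,0,0,0],[0,0,0.3,0,0,0],[0,0,0.3,0,0,0],[0,0,0.3,0,0,0],[0,0,0.3,0,0,0],[0,0,0.3,0,0,0],[0,0,0.3,0,0,0],[0,0,0.3,0,0,0],[0,0,0.3,0,0,0]]
  ],
  "gripper": -1
}}

```text
t: 11.42
tool_pos: [0.5743, -0.2451, 0.2242]
tool_rot: [0.453, -3.109, 0.0]
contact_force: [0.4, 0.4, 0.2]
opening: 0.0854
grip_force: 0.0
```

>>> {"name": "arm_command", "arguments": {
  "plan": [
    [[0,0,-0.5,0,0,0],[0,0,-1.5,0,0,0],[0,0,-3,0,0,0],[0,0,-5,0,0,0],[0,0,-8,0,0,0],[0,0,-11,0,0,0],[0,0,-14,0,0,0],[0,0,-17,0,0,0],[0,0,-18,0,0,0],[0,0,-18,0,0,0],[0,0,-18,0,0,0]]
  ]
}}

```text
t: 12.33
tool_pos: [0.5743, -0.245, 0.4045]
tool_rot: [-0.453, 3.108, -0.001]
contact_force: [1.1, 0.9, -0.5]
opening: 0.0855
grip_force: 0.0
```

Run:
```python
from h import *
im,d,c=grab('scene'); im2,d2,c2=grab('side')
cv2.imwrite('pics/e1.png',cv2.resize(np.hstack([im[100:320,110:350],im2[200:420,290:530]]),(800,367)))
W=world(d2,c2); m=(np.hypot(W[...,0]-.574,W[...,1]+.2445)<.06)&(W[...,2]>.083)&(W[...,2]<.1)
P=W[m];print(len(P),np.round(np.median(P,0),4),cv2.minAreaRect(P[:,:2].astype(np.float32)*1000))
row([.574,-.2445,.25],106.7)
```

```text
1245 [ 0.5709 -0.2493  0.0896] ((573.3836059570312, -245.197998046875), (70.57223510742188, 59.56243133544922), 17.26737403869629)
t 12.43 q [-0.522  0.053  1.618 -0.     1.475 -2.382] grasp [ 0.5733 -0.2446  0.2469] yaw y 106.57 open 0.0854 F [-0.1  0.4  0.2] grip 0.0
row [-0.02  0.03 -0.31] [ 0.003 -0.003 -0.002]
```

View pics/e1.png

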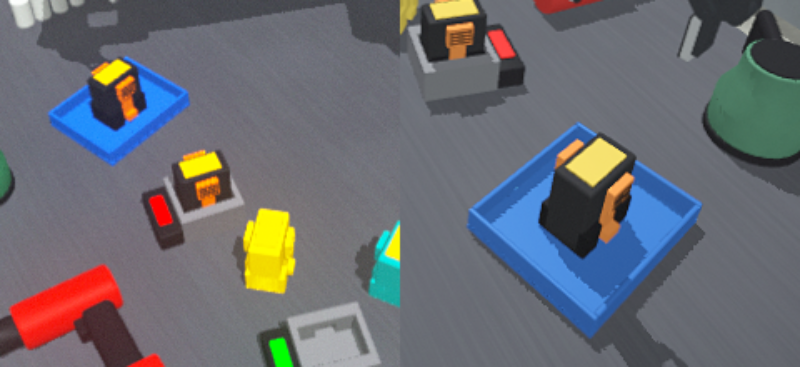

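The pack stands upright in the middle of the tray, at (118,95) on the left and (590,195) on the right. The gripper is clear, and the red-lamp pack is untouched at (200,180).

```bash
python3 -c "
from station import finish_job; print(finish_job())"
```

```text
the job is handed in; nothing more can be done
None
```

The charged pack from the green-lamp charger is standing upright, centred in the blue tray; it was set down on the floor rather than dropped, the red-lamp pack was left alone, and the job was handed in at about 12.5 s.

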